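Snap the red jar shut and start the timer

TASK

The sample in the red-lidded jar is ready: with your fingertips, gently press its red lid fully home where the jar stands on the tray, then press the green key of the bench timer all the way down and let it spring back, and move clear. Only push, never pick the jar up or shove it along, and do not touch the other jars, the dropper bottles or the other two keys.

Things in the scene. Friction and masses are not known exactly. Their poses are not given: they have to be found in the camera images.
- tray: tan tray fixed to the bench, 220 x 350 mm (own x, y), floor 6 mm above the bench, rim 14 mm high and 6 mm thick; origin at the centre of its underside. Four jars stand on its floor in a row along its y, about 75 mm apart, on the -x half; three dropper bottles on the +x half.
- jar_red: loose cream plastic jar with a red snap lid, upright; body 52 mm diameter and 52 mm high, about 0.2 kg with lid, the one to close; origin at the centre of its underside, z up.
- jar_blue: loose cream plastic jar with a blue snap lid, upright; body 52 mm diameter and 52 mm high, about 0.2 kg with lid, still to be filled: leave alone; origin at the centre of its underside, z up.
- jar_yellow: loose cream plastic jar with a yellow snap lid, upright; body 52 mm diameter and 52 mm high, about 0.2 kg with lid, still to be filled: leave alone; origin at the centre of its underside, z up.
- jar_white: loose cream plastic jar with a white snap lid, upright; body 52 mm diameter and 52 mm high, about 0.2 kg with lid, still to be filled: leave alone; origin at the centre of its underside, z up.
- lid_red (a joint): travel of the red lid (m): near 0 standing proud of the jar with a grey neck showing, 0.008 pressed fully home. It slides straight down against about 4 N of friction, comes to a firm stop at 0.008 and stays where it is left.
- lid_red_top (a point): centre of the flat top of the red lid (disc 54 mm diameter, 14 mm thick), 75 mm above the jar's underside when the joint reads 0, 67 mm when home.
- lid_blue (a joint): travel of the blue lid (m): near 0 standing proud of the jar with a grey neck showing, 0.008 pressed fully home. It slides straight down against about 4 N of friction, comes to a firm stop at 0.008 and stays where it is left.
- lid_blue_top (a point): centre of the flat top of the blue lid (disc 54 mm diameter, 14 mm thick), 75 mm above the jar's underside when the joint reads 0, 67 mm when home.
- lid_yellow (a joint): travel of the yellow lid (m): near 0 standing proud of the jar with a grey neck showing, 0.008 pressed fully home. It slides straight down against about 4 N of friction, comes to a firm stop at 0.008 and stays where it is left.
- lid_yellow_top (a point): centre of the flat top of the yellow lid (disc 54 mm diameter, 14 mm thick), 75 mm above the jar's underside when the joint reads 0, 67 mm when home.
- lid_white (a joint): travel of the white lid (m): near 0 standing proud of the jar with a grey neck showing, 0.008 pressed fully home. It slides straight down against about 4 N of friction, comes to a firm stop at 0.008 and stays where it is left.
- lid_white_top (a point): centre of the flat top of the white lid (disc 54 mm diameter, 14 mm thick), 75 mm above the jar's underside when the joint reads 0, 67 mm when home.
- dropper_green: loose dropper bottle with a green pointed spout, 36 mm diameter, 92 mm high; leave alone. Origin at the centre of its underside, z up.
- dropper_orange: loose dropper bottle with an orange pointed spout, 36 mm diameter, 92 mm high; leave alone. Origin at the centre of its underside, z up.
- dropper_black: loose dropper bottle with a black pointed spout, 36 mm diameter, 92 mm high; leave alone. Origin at the centre of its underside, z up.
- timer: white bench timer fixed to the bench, 100 x 165 x 30 mm (own x, y, z), origin at the centre of its underside; display on the +x half of its top, three round keys in a row along its y on the -x half, 48 mm apart, in any order.
- key_green (a joint): travel of the green start key (m): 0 up, 0.005 fully down; springs back by itself. About 2 N starts it moving, 5 N takes it fully down to a firm stop.
- key_green_top (a point): centre of the top of the round green start key, 26 mm diameter, 10 mm proud of the timer's top and 40 mm above the bench when up; it moves straight down.
- key_yellow (a joint): travel of the yellow key, to be left alone (m): 0 up, 0.005 fully down; springs back by itself. About 2 N starts it moving, 5 N takes it fully down to a firm stop.
- key_yellow_top (a point): centre of the top of the round yellow key, to be left alone, 26 mm diameter, 10 mm proud of the timer's top and 40 mm above the bench when up; it moves straight down.
- key_black (a joint): travel of the black key, to be left alone (m): 0 up, 0.005 fully down; springs back by itself. About 2 N starts it moving, 5 N takes it fully down to a firm stop.
- key_black_top (a point): centre of the top of the round black key, to be left alone, 26 mm diameter, 10 mm proud of the timer's top and 40 mm above the bench when up; it moves straight down.

How it is judged:
By the outcome, as a careful person would: the job done as asked, in the order asked, and still so for the second after the job is handed in, with the robot touching nothing.
It also fails if it takes over 42 s, if anything falls off the work surface, if the arm or the gripper's body presses on something with over 40 N, if the wrist force passes 120 N, or if a joint passes its speed limit or range.

ROBOT

A 6-joint arm with a two-finger parallel gripper is mounted at the origin on the work surface. World frame = base frame: x ahead of the robot, y to its left, z up, the work surface at z = 0. Lengths are in m, angles in rad, forces in N, time in s.
With the tool pointing down it reaches from about 0.35 to 0.975 m from the base axis. Payload 4.9 kg.
Tool frame: the origin (TCP) lies on the centre line of the jaws, within the pads' length; the fingertips stand 17 mm ahead of it and the grasp point (between the pads) lies 2 mm behind it (ctrl.tcp_to_tips is the x of the fingertips in the tool frame, in m); x points along the fingers, z is the direction in which the jaws open and shut, and the axes are right-handed (so a half turn about x gives the same grasp; the last joint's range is limited). The gripper opens to 85 mm and grips with 20 to 120 N. Pads are 22 mm wide; open, the fingers measure 114 mm over their backs; the gripper's body (76 mm by 85 mm) begins 54 mm behind the grasp point. The pads swing forward as they close: fully open they stand 13 mm farther back than shut.
Start: joints at [1.019, 0.053, 1.613, -0, 1.476, -0.119], TCP at [0.262, 0.567, 0.248] pointing down, gripper open.
Joint ranges: [-3.01, 3.01], [-1.01, 2.22], [0.06, 2.58], [-1.02, 4.17], [0.09, 2.62], [-3.14, 3.14]. Speed limits (rad/s): [2.57, 2.57, 3.14, 3.14, 3.14, 3.14].

INTERFACE

Orientations are given as a rotation vector (axis times angle).
In Python, from station import ctrl, cams, finder gives the robot as it stands.
- The arm moves only by the tool step_arm, never from a script. Its argument "moves" is a list of rows, each a list of 3 entries, a list of its own where there are three numbers: the shift along the tool's x, y, z in cm, then the turn, a rotation vector about the tool's x, y, z in degrees, then the opening, from 0 (shut) to 1 (fully open). A call has exactly 10 rows; each row is the pose to reach, as a shift and turn from the pose measured when the call began, along the tool's axes at that moment; what a row does not reach only later rows make up. A row lasts 1/12 s, in which the tool goes at most 41.7 mm and 7.16 degrees, less where a joint would pass 70% of its speed; a pose out of reach is approached as far as the arm can. A call with a gripper value outside its range is refused whole. The fingers move at their own pace and stop on an object; "grip_force" is the grip in N (left out, the last holds). Time passes only in rows, so rows that repeat a pose let the fingers close, or fill a call up. It gives the time, the measured TCP pose, the force and the opening at its end, in the units of the state.
- ctrl.get_obs(): the state, without advancing time (a new reading comes with each control period).
- cams.get_image(name): name is "scene" or "top" or "wrist"; returns a dict with "pixels" (384x512x3 uint8, blue, green, red), "fx", "fy", "cx", "cy" (pixels), "position" and "attitude" of the camera in the world. Camera axes: x right, y up, looking along -z (the intrinsics and any distortion apply to the point x, -y, -z); pixel columns grow to the right and rows downward; lengths in m; the calibration is good to about 2 mm. A picture is of the moment at which its call begins. There is no depth.
- ctrl.finish_job(): hands the job in, once; it reports no verdict.
Trained networks look in the newest picture that a camera, given by its name, has taken for a name from the list of things; names that differ only in an ending like _2 or _b are one class to them, and where a whole thing is asked for, a point or a joint stands for the part that bears it (a point fixed in the world has none). Each returns a list of dicts, best first, with "conf" (0 to 1); they miss things now and then, are a little off and sometimes report something else, mostly with a low value. They report only what shows in the picture. A call takes as long as a camera call.
- finder.find_in(camera, name): "at" ([column, row] in pixels, amid what is visible of it).
- finder.regions_of(camera, name): "region" (384x512 bool, what is visible of it) and "at" ([column, row] in pixels, amid what is visible of it).
- finder.tip_of(camera, name): "at" ([column, row] in pixels: a listed point, or the origin of a listed thing).
The state is a dict: "t": time; "q": joint angles; "dq": joint speeds; "effort": joint torques, N m; "tool_pos": TCP position; "tool_rot": TCP orientation; "contact_force": force on the tool from outside, world axes, zero at the start; "wrist_torque": the same for the moment, N m; "opening": finger opening in m.
Only numpy, scipy, OpenCV 4.12 (cv2) and the standard library are available. Lean on these libraries where they do the work, as an engineer would, in place of code of your own. Each camera call takes 0.05 s, during which the arm holds its last target. There are 200 camera calls.

## Working session

There is one attempt and no reset: what is moved stays moved. The work goes in short steps, Python scripts to look and compute and a tool call to move; the robot and the scene stay as the last step left them, time stands still between calls to the robot, and variables do not carry over. Pictures are saved under pics/ and viewed, on a budget of 10 in all, crops included, one or two more only if the job needs it, and the job is handed in when it is done.

Besides the shell and the picture viewer there is one more tool, called after ">>>" as name([rows], argument=value, ...), one row to a line, values as JSON. step_arm: Moves the arm, as the interface text tells. Its arguments: {"type":"object","properties":{"moves":{"type":"array"},"grip_force":{"type":"number"}},"required":["moves"]}

```bash
ls; mkdir -p pics
cat > h.py <<'E'
import numpy as np, cv2
from scipy.spatial.transform import Rotation as R
from station import ctrl, cams, finder
def att(im):
    a=np.array(im["attitude"],float)
    return a if a.shape==(3,3) else (R.from_rotvec(a).as_matrix() if a.size==3 else R.from_quat(a).as_matrix())
def ray(im,px):
    d=np.array([(px[0]-im["cx"])/im["fx"],-(px[1]-im["cy"])/im["fy"],-1.0])
    return np.array(im["position"]),att(im)@d
def at_z(im,px,z):
    p,d=ray(im,px); return p+d*(z-p[2])/d[2]
def tri(a,b):
    A=np.zeros((3,3));c=np.zeros(3)
    for p,d in (a,b):
        d=d/np.linalg.norm(d);M=np.eye(3)-np.outer(d,d);A+=M;c+=M@p
    return np.linalg.solve(A,c)
E
python3 - <<'E'
from h import *
o=ctrl.get_obs(); print(o, ctrl.tcp_to_tips)
ims={}
for c in("scene","top"):
    im=cams.get_image(c); ims[c]=im
    print(c,{k:v for k,v in im.items() if k!="pixels"})
    cv2.imwrite(f"pics/{c}0.png",im["pixels"])
    for n,z in(("lid_red_top",.081),("key_green_top",.04),("lid_blue_top",.081),("lid_yellow_top",.08),("lid_white_top",.08),("key_yellow_top",.04),("key_black_top",.04),("dropper_green",.006),("dropper_orange",.006),("dropper_black",.006),("tray",0),("timer",0)):
        for f in finder.tip_of(c,n)[:1]:
            print(n,np.round(f["at"],1),round(f["conf"],2),np.round(at_z(im,f["at"],z),4))
E
```

```text
pics
{'t': 0.0, 'q': array([ 1.01899338e+00,  5.33555056e-02,  1.61433078e+00, -1.20202614e-05,
        1.47599252e+00, -1.19016412e-01]), 'dq': array([-5.33870502e-04, -2.26252205e-04, -1.24262352e-03,  2.31597817e-04,
       -1.63854539e-04, -5.85164073e-05]), 'effort': array([ 2.39480774e-03, -3.93650222e+01, -3.70191729e+01,  7.90890749e-05,
        6.76621363e-03,  1.64208154e-05]), 'tool_pos': array([0.26182027, 0.56685365, 0.24704185]), 'tool_rot': array([-0.88577431,  1.3853203 ,  0.88426615]), 'contact_force': array([-0.07787747,  0.20709311, -0.1021839 ]), 'wrist_torque': array([-0.00460178,  0.02603721,  0.0233603 ]), 'opening': 0.0854250170187527} 0.017
scene {'fx': 360.67238603213394, 'fy': 360.67238603213394, 'cx': 259.240166701456, 'cy': 193.52490252120563, 'position': array([ 0.97217337, -0.40789153,  0.758475  ]), 'attitude': array([0.64815838, 0.28374823, 0.77382899])}
lid_red_top [273.5 149.7] 0.69 [0.4813 0.1083 0.081 ]
key_green_top [178.8 216.3] 0.58 [ 0.4563 -0.1947  0.04  ]
lid_blue_top [249.4 169.9] 0.72 [0.4911 0.0107 0.081 ]
lid_yellow_top [297.1 148.2] 0.4
[... 651 characters left out ...]
0.06087804, -0.03575173, -1.56992758])}
lid_red_top [204.2 210.8] 0.84 [0.49  0.09  0.081]
key_green_top [330.8 221.8] 0.44 [ 0.4649 -0.2014  0.04  ]
lid_blue_top [240.2 210.3] 0.73 [0.4912 0.0087 0.081 ]
lid_yellow_top [174.1 202.8] 0.69 [0.5081 0.1585 0.08  ]
lid_white_top [140.  200.6] 0.85 [0.513  0.2361 0.08  ]
key_yellow_top [367.6 210.1] 0.49 [ 0.4922 -0.2873  0.04  ]
key_black_top [346.  213.6] 0.44 [ 0.484 -0.237  0.04 ]
dropper_green [162.7 162.5] 0.77 [0.6084 0.2014 0.006 ]
dropper_orange [235.2 171.1] 0.71 [0.5871 0.024  0.006 ]
dropper_black [197.1 172.2] 0.76 [0.5845 0.1169 0.006 ]
tray [196.  192.7] 0.84 [0.5347 0.12   0.    ]
timer [345.8 206.3] 0.62 [ 0.5017 -0.2446  0.    ]
```

Run:
```python
import cv2
a=cv2.imread("pics/scene0.png");b=cv2.imread("pics/top0.png")
cv2.imwrite("pics/a.png",cv2.resize(a[100:300,110:370],(780,600),interpolation=cv2.INTER_CUBIC))
cv2.imwrite("pics/b.png",cv2.resize(b[120:270,110:400],(798,413),interpolation=cv2.INTER_CUBIC))
```

```text
(no output)
```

View pics/a.png

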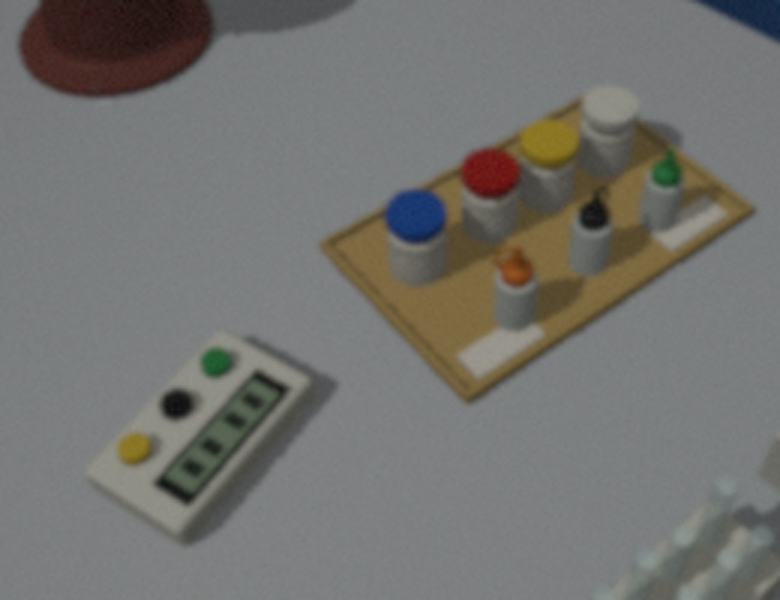

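View pics/b.png

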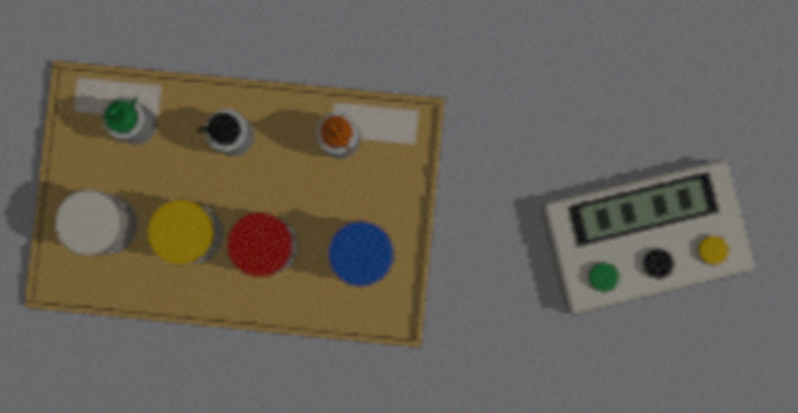

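```bash
cat >> h.py <<'E'
def blob(px,col,near=None,rad=40):
    hsv=cv2.cvtColor(px,cv2.COLOR_BGR2HSV);h,s,v=[hsv[...,i].astype(int) for i in range(3)]
    m={"red":((h<6)|(h>174))&(s>150)&(v>90),"green":(h>55)&(h<85)&(s>120)}[col].astype(np.uint8)
    n,_,st,ce=cv2.connectedComponentsWithStats(m)
    L=[(st[i,4],*np.round(ce[i],1),st[i,2],st[i,3]) for i in range(1,n) if st[i,4]>25]
    return sorted(L,reverse=True)
def to_tool(target,o=None):
    "shift in cm in tool axes to bring TCP to target"
    o=o or ctrl.get_obs()
    return np.round(100*R.from_rotvec(o["tool_rot"]).inv().apply(np.array(target)-o["tool_pos"]),2)
E
python3 - <<'E'
from h import *
S={}
for c in("scene","top"):
    im=cams.get_image(c);S[c]=im
    for col,z in(("red",.081),("green",.04)):
        for b in blob(im["pixels"],col)[:3]: print(c,col,b,np.round(at_z(im,b[1:3],z),4))
o=ctrl.get_obs()
print(R.from_rotvec(o["tool_rot"]).as_matrix().round(3))
print(to_tool([.492,.09,.20]), o["tool_pos"])
w=cams.get_image("wrist");print(np.array(w["position"])-o["tool_pos"],att(w).round(2))
E
```

```text
scene red (np.int32(197), np.float64(272.9), np.float64(156.4), np.int32(19), np.int32(14)) [0.4983 0.089  0.081 ]
scene green (np.int32(48), np.float64(181.5), np.float64(220.2), np.int32(8), np.int32(8)) [ 0.4705 -0.1969  0.04  ]
scene green (np.int32(46), np.float64(331.9), np.float64(157.0), np.int32(8), np.int32(8)) [0.5865 0.2366 0.04  ]
scene green (np.int32(43), np.float64(353.9), np.float64(72.8), np.int32(8), np.int32(9)) [0.3723 0.6237 0.04  ]
top red (np.int32(404), np.float64(204.0), np.float64(208.4), np.int32(23), np.int32(22)) [0.4954 0.0905 0.081 ]
top green (np.int32(94), np.float64(153.6), np.float64(161.8), np.int32(12), np.int32(11)) [0.6061 0.2158 0.04  ]
top green (np.int32(69), np.float64(328.9), np.float64(220.1), np.int32(9), np.int32(9)) [ 0.4688 -0.197   0.04  ]
[[ 0.    -0.908  0.419]
 [-0.     0.419  0.908]
 [-1.    -0.    -0.   ]]
[  4.83 -40.89 -33.69] [0.26212243 0.56735006 0.24829229]
[-0.07052233  0.03354846  0.12528054] [[ 0.42 -0.86 -0.28]
 [ 0.91  0.4   0.13]
 [-0.   -0.31  0.95]]
```

>>> step_arm([
  [[0.5,-3,-2.5],[0,0,0],0],
  [[1,-6,-5],[0,0,0],0],
  [[1.5,-9,-7.5],[0,0,0],0],
  [[2,-12,-10],[0,0,0],0],
  [[2.5,-15,-12.5],[0,0,0],0],
  [[3,-18,-15],[0,0,0],0],
  [[3.5,-21,-17.5],[0,0,0],0],
  [[4,-24,-20],[0,0,0],0],
  [[4,-27,-22.5],[0,0,0],0],
  [[4,-30,-25],[0,0,0],0],
])

```text
t: 2.28
tool_pos: [0.4298, 0.2128, 0.2081]
tool_rot: [-0.885, 1.383, 0.885]
contact_force: [0.2, 0.7, -0.6]
opening: 0.0
```

```bash
python3 -c "
from h import *
o=ctrl.get_obs();print(o['tool_pos'],o['q'],o['opening']);print(to_tool([.4965,.09,.20],o))"
```

```text
[0.42981338 0.21275297 0.20811414] [ 3.04299679e-01 -2.79369677e-01  1.98573786e+00 -1.69557396e-05
  1.43513624e+00 -8.33943595e-01] 2.7362629434277943e-05
[  0.81 -11.2   -8.35]
```

>>> step_arm([
  [[0.2,-2,-1.5],[0,0,0],0],
  [[0.4,-4,-3],[0,0,0],0],
  [[0.6,-6,-4.5],[0,0,0],0],
  [[0.8,-8,-6],[0,0,0],0],
  [[0.8,-10,-7.5],[0,0,0],0],
  [[0.8,-11.2,-8.35],[0,0,0],0],
  [[0.8,-11.2,-8.35],[0,0,0],0],
  [[0.8,-11.2,-8.35],[0,0,0],0],
  [[0.8,-11.2,-8.35],[0,0,0],0],
  [[0.8,-11.2,-8.35],[0,0,0],0],
])

```text
t: 3.12
tool_pos: [0.4961, 0.0908, 0.2001]
tool_rot: [-0.886, 1.383, 0.886]
contact_force: [0.3, 0.1, -0.5]
opening: -0.0001
```

```bash
cat > look.py <<'E'
import sys
from h import *
name,col,z,out=sys.argv[1],sys.argv[2],float(sys.argv[3]),sys.argv[4]
o=ctrl.get_obs();im=cams.get_image("wrist");cv2.imwrite("pics/"+out,im["pixels"])
for b in blob(im["pixels"],col)[:3]: print(b,np.round(at_z(im,b[1:3],z),4))
for f in finder.tip_of("wrist",name)[:1]: print(f["conf"],np.round(f["at"],1),np.round(at_z(im,f["at"],z),4))
print(o["tool_pos"],o["contact_force"],o["t"])
# where the fingertip centre projects
tip=o["tool_pos"]+R.from_rotvec(o["tool_rot"]).apply([.017,0,0])
v=att(im).T@(tip-im["position"]);print("tip px",im["cx"]+im["fx"]*v[0]/-v[2],im["cy"]-im["fy"]*v[1]/-v[2])
E
python3 look.py lid_red_top red .081 w1.png
```

```text
(np.int32(3215), np.float64(253.1), np.float64(189.0), np.int32(66), np.int32(65)) [0.4944 0.0932 0.081 ]
0.86 [252.4 191.6] [0.496  0.0919 0.081 ]
[0.49606325 0.09079636 0.20007876] [ 0.30387244  0.11248327 -0.47834209] 3.1167
tip px 250.3806852773946 257.0762094552637
```

View pics/w1.png

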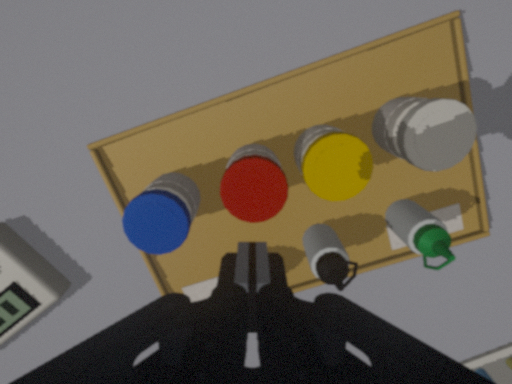

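>>> step_arm([
  [[1.5,0.1,0],[0,0,0],0],
  [[3,0.1,0],[0,0,0],0],
  [[4.5,0.1,0],[0,0,0],0],
  [[6,0.1,0],[0,0,0],0],
  [[7.5,0.1,0],[0,0,0],0],
  [[8.5,0.1,0],[0,0,0],0],
  [[9,0.1,0],[0,0,0],0],
  [[9.3,0.1,0],[0,0,0],0],
  [[9.5,0.1,0],[0,0,0],0],
  [[9.5,0.1,0],[0,0,0],0],
])

```text
t: 4.05
tool_pos: [0.4955, 0.0914, 0.1055]
tool_rot: [-0.886, 1.382, 0.886]
contact_force: [-0.6, 0.2, 0.0]
opening: -0.0
```

```bash
python3 look.py lid_red_top red .081 w2.png
```

```text
(np.int32(4756), np.float64(253.5), np.float64(232.3), np.int32(103), np.int32(82)) [0.4875 0.0967 0.081 ]
0.9 [251.9 249.1] [0.4955 0.0922 0.081 ]
[0.49549496 0.09135672 0.10547245] [-0.55545186  0.24379403  0.0337573 ] 4.05
tip px 250.39332860214267 257.1114906546051
```

View pics/w2.png

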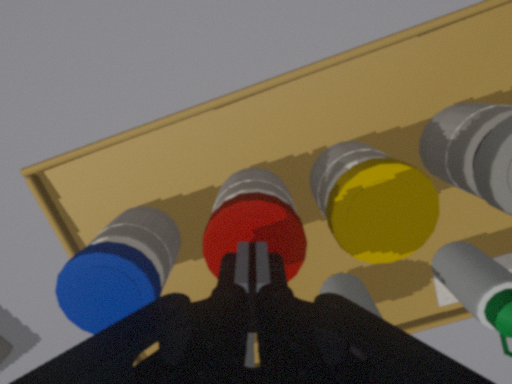

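The lid disc is centred near (254, 246), and the fingertips are over its middle. I'll press slowly from here.

>>> step_arm([
  [[0.3,0,0],[0,0,0],0],
  [[0.5,0,0],[0,0,0],0],
  [[0.7,0,0],[0,0,0],0],
  [[0.8,0,0],[0,0,0],0],
  [[0.9,0,0],[0,0,0],0],
  [[1.0,0,0],[0,0,0],0],
  [[1.1,0,0],[0,0,0],0],
  [[1.2,0,0],[0,0,0],0],
  [[1.2,0,0],[0,0,0],0],
  [[1.2,0,0],[0,0,0],0],
])

```text
t: 4.98
tool_pos: [0.4958, 0.0913, 0.0941]
tool_rot: [-0.886, 1.381, 0.885]
contact_force: [-1.5, 0.1, 3.4]
opening: -0.0002
```

>>> step_arm([
  [[0.1,0,0],[0,0,0],0],
  [[0.15,0,0],[0,0,0],0],
  [[0.2,0,0],[0,0,0],0],
  [[0.25,0,0],[0,0,0],0],
  [[0.3,0,0],[0,0,0],0],
  [[0.35,0,0],[0,0,0],0],
  [[0.4,0,0],[0,0,0],0],
  [[0.4,0,0],[0,0,0],0],
  [[0.4,0,0],[0,0,0],0],
  [[0.4,0,0],[0,0,0],0],
])

```text
t: 5.82
tool_pos: [0.4958, 0.0913, 0.0901]
tool_rot: [-0.886, 1.381, 0.885]
contact_force: [-2.1, -0.4, 3.0]
opening: 0.0004
```

>>> step_arm([
  [[0.02,0,0],[0,0,0],0],
  [[0.04,0,0],[0,0,0],0],
  [[0.06,0,0],[0,0,0],0],
  [[0.08,0,0],[0,0,0],0],
  [[0.1,0,0],[0,0,0],0],
  [[0.1,0,0],[0,0,0],0],
  [[0.1,0,0],[0,0,0],0],
  [[0.1,0,0],[0,0,0],0],
  [[0.1,0,0],[0,0,0],0],
  [[0.1,0,0],[0,0,0],0],
])

```text
t: 6.65
tool_pos: [0.4962, 0.0913, 0.0901]
tool_rot: [-0.887, 1.381, 0.885]
contact_force: [-3.2, -0.5, 8.7]
opening: -0.0001
```

>>> step_arm([
  [[0.1,0.03,-0.01],[0,0,0],0],
  [[0.11,0.05,-0.02],[0,0,0],0],
  [[0.12,0.05,-0.02],[0,0,0],0],
  [[0.13,0.05,-0.02],[0,0,0],0],
  [[0.14,0.05,-0.02],[0,0,0],0],
  [[0.15,0.05,-0.02],[0,0,0],0],
  [[0.15,0.05,-0.02],[0,0,0],0],
  [[0.15,0.05,-0.02],[0,0,0],0],
  [[0.15,0.05,-0.02],[0,0,0],0],
  [[0.15,0.05,-0.02],[0,0,0],0],
])

```text
t: 7.48
tool_pos: [0.4963, 0.0913, 0.0901]
tool_rot: [-0.887, 1.38, 0.885]
contact_force: [-4.5, 0.1, 11.3]
opening: -0.0002
```

Firm stop: z has stayed at 0.0901 while the force rose to 11 N, which matches a lid pressed home. Now I'll lift straight up.

>>> step_arm([
  [[-0.5,0,0],[0,0,0],0],
  [[-1.5,0,0],[0,0,0],0],
  [[-3,0,0],[0,0,0],0],
  [[-5,0,0],[0,0,0],0],
  [[-7,0,0],[0,0,0],0],
  [[-9,0,0],[0,0,0],0],
  [[-10,0,0],[0,0,0],0],
  [[-10.5,0,0],[0,0,0],0],
  [[-10.5,0,0],[0,0,0],0],
  [[-10.5,0,0],[0,0,0],0],
])

```text
t: 8.32
tool_pos: [0.4956, 0.0913, 0.1942]
tool_rot: [-0.887, 1.381, 0.885]
contact_force: [0.0, 1.0, -0.0]
opening: 0.0
```

```bash
python3 look.py lid_red_top red .073 w3.png; python3 -c "
from h import *
print(to_tool([.4695,-.197,.16]))
im=cams.get_image('scene');cv2.imwrite('pics/s2.png',cv2.resize(im['pixels'][110:210,220:350],(780,600),interpolation=cv2.INTER_CUBIC))"
```

```text
(np.int32(3194), np.float64(252.7), np.float64(189.1), np.int32(67), np.int32(64)) [0.4946 0.0931 0.073 ]
0.71 [251.8 192.9] [0.4972 0.0912 0.073 ]
[0.49559788 0.09131203 0.19423955] [ 0.03843624  1.01804709 -0.010845  ] 8.3167
tip px 250.38219577354081 257.1324235142713
[  3.34  -9.72 -27.26]
```

View pics/w3.png

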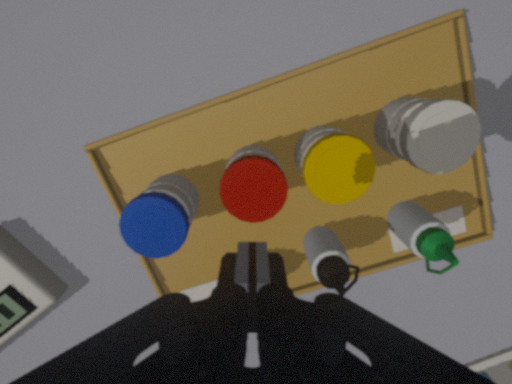

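The jar is still in place and upright, with its lid at (254, 188) and less neck showing. Next is the timer.

>>> step_arm([
  [[0,-1,-3],[0,0,0],0],
  [[0,-2,-6],[0,0,0],0],
  [[0,-3,-9],[0,0,0],0],
  [[0,-4.2,-12],[0,0,0],0],
  [[0.5,-5.3,-15],[0,0,0],0],
  [[1,-6.4,-18],[0,0,0],0],
  [[1.5,-7.5,-21],[0,0,0],0],
  [[2,-8.5,-24],[0,0,0],0],
  [[2,-9.7,-27.3],[0,0,0],0],
  [[2,-9.7,-27.3],[0,0,0],0],
])

```text
t: 9.3
tool_pos: [0.468, -0.2016, 0.1722]
tool_rot: [-0.882, 1.387, 0.882]
contact_force: [-0.3, 0.5, -0.4]
opening: 0.0002
```

```bash
python3 look.py key_green_top green .04 w4.png
```

```text
(np.int32(613), np.float64(258.7), np.float64(184.9), np.int32(29), np.int32(29)) [ 0.4685 -0.1955  0.04  ]
0.66 [256.9 186.2] [ 0.4688 -0.1973  0.04  ]
[ 0.46799062 -0.20162455  0.17220688] [-0.31512834  0.50162356 -0.37998139] 9.3
tip px 250.3990834153257 257.14153812256137
```

View pics/w4.png

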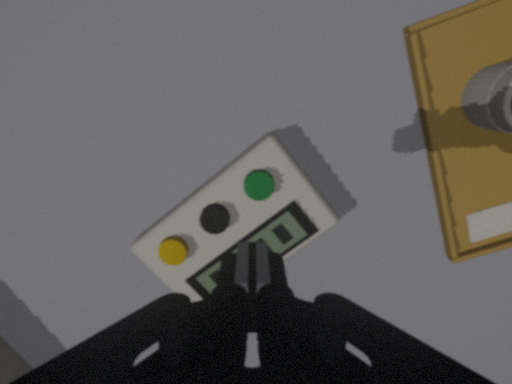

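View pics/s2.png

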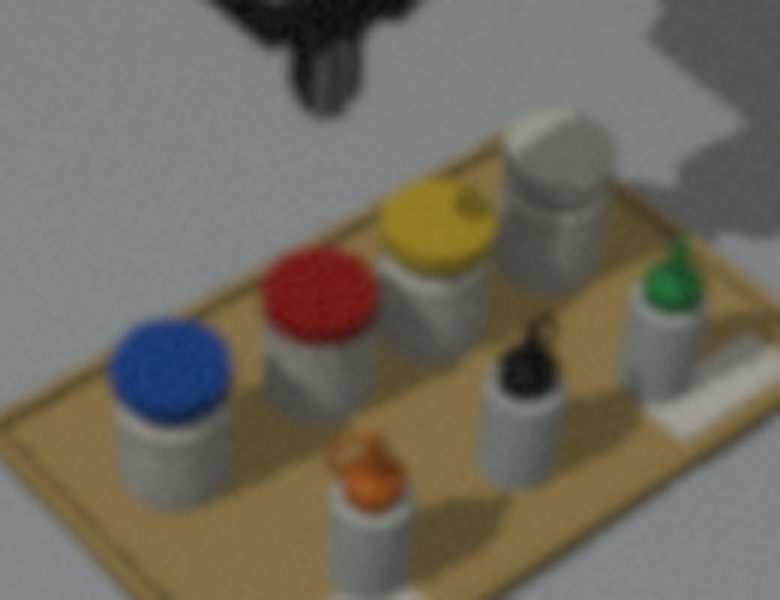

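Scene picture: the red lid at about (320, 290) sits flush with no grey neck, unlike the blue and yellow lids. Wrist picture: the green key is at (259, 185). Now I'll descend over the key.

>>> step_arm([
  [[1.5,0.15,0.5],[0,0,0],0],
  [[3.5,0.15,0.5],[0,0,0],0],
  [[5.5,0.15,0.5],[0,0,0],0],
  [[7.5,0.15,0.5],[0,0,0],0],
  [[9,0.15,0.5],[0,0,0],0],
  [[10,0.15,0.5],[0,0,0],0],
  [[10.4,0.15,0.5],[0,0,0],0],
  [[10.6,0.15,0.5],[0,0,0],0],
  [[10.6,0.15,0.5],[0,0,0],0],
  [[10.6,0.15,0.5],[0,0,0],0],
])

```text
t: 10.23
tool_pos: [0.4699, -0.1928, 0.0674]
tool_rot: [-0.884, 1.383, 0.885]
contact_force: [0.4, -0.1, 0.2]
opening: -0.0001
```

```bash
python3 look.py key_green_top green .04 w5.png
```

```text
(np.int32(705), np.float64(239.4), np.float64(237.8), np.int32(46), np.int32(30)) [ 0.4629 -0.1956  0.04  ]
0.8 [243.7 247.7] [ 0.4688 -0.196   0.04  ]
[ 0.46988317 -0.19275818  0.06741176] [ 0.39748856 -0.06472482  0.22871509] 10.2333
tip px 250.36512340817757 257.09124392961024
```

View pics/w5.png

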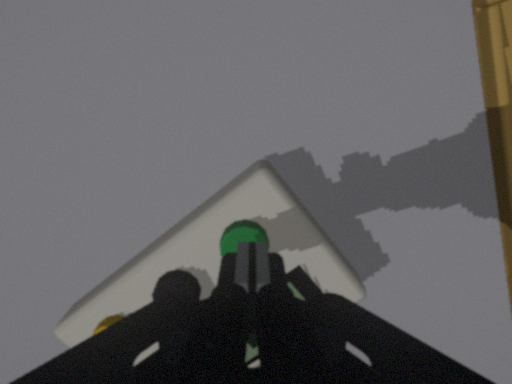

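The key is centred near (244, 246) and the tips near (252, 250), so I'll shift about 3.5 mm along −z of the tool and then press.

>>> step_arm([
  [[0,-0.05,-0.35],[0,0,0],0],
  [[0.2,-0.05,-0.35],[0,0,0],0],
  [[0.5,-0.05,-0.35],[0,0,0],0],
  [[0.7,-0.05,-0.35],[0,0,0],0],
  [[0.9,-0.05,-0.35],[0,0,0],0],
  [[1.0,-0.05,-0.35],[0,0,0],0],
  [[1.1,-0.05,-0.35],[0,0,0],0],
  [[1.2,-0.05,-0.35],[0,0,0],0],
  [[1.3,-0.05,-0.35],[0,0,0],0],
  [[1.3,-0.05,-0.35],[0,0,0],0],
])

```text
t: 11.17
tool_pos: [0.4687, -0.1962, 0.0545]
tool_rot: [-0.884, 1.384, 0.885]
contact_force: [-2.1, 1.0, 3.7]
opening: -0.0003
```

>>> step_arm([
  [[0.1,0,0],[0,0,0],0],
  [[0.15,0,0],[0,0,0],0],
  [[0.2,0,0],[0,0,0],0],
  [[0.25,0,0],[0,0,0],0],
  [[0.3,0,0],[0,0,0],0],
  [[0.33,0,0],[0,0,0],0],
  [[0.35,0,0],[0,0,0],0],
  [[0.35,0,0],[0,0,0],0],
  [[0.35,0,0],[0,0,0],0],
  [[0.35,0,0],[0,0,0],0],
])

```text
t: 12.0
tool_pos: [0.4689, -0.1963, 0.052]
tool_rot: [-0.883, 1.384, 0.885]
contact_force: [-5.2, 2.9, 10.1]
opening: -0.0002
```

>>> step_arm([
  [[0.1,0,0],[0,0,0],0],
  [[0.15,0,0],[0,0,0],0],
  [[0.15,0,0],[0,0,0],0],
  [[0.15,0,0],[0,0,0],0],
  [[0.15,0,0],[0,0,0],0],
  [[0.1,0,0],[0,0,0],0],
  [[0,0,0],[0,0,0],0],
  [[-0.5,0,0],[0,0,0],0],
  [[-1,0,0],[0,0,0],0],
  [[-2,0,0],[0,0,0],0],
])

```text
t: 12.83
tool_pos: [0.4682, -0.1959, 0.0712]
tool_rot: [-0.882, 1.385, 0.887]
contact_force: [0.7, 0.7, 0.2]
opening: 0.0001
```

>>> step_arm([
  [[-1.5,0,0],[0,0,0],0],
  [[-3,0,0],[0,0,0],0],
  [[-5,0,0],[0,0,0],0],
  [[-7,0,0],[0,0,0],0],
  [[-9,0,0],[0,0,0],0],
  [[-11,0,0],[0,0,0],0],
  [[-12,0,0],[0,0,0],0],
  [[-12,0,0],[0,0,0],0],
  [[-12,0,0],[0,0,0],0],
  [[-12,0,0],[0,0,0],0],
])

```text
t: 13.67
tool_pos: [0.4678, -0.1957, 0.1898]
tool_rot: [-0.881, 1.385, 0.888]
contact_force: [-0.8, 0.9, 0.1]
opening: -0.0003
```

```bash
python3 look.py key_green_top green .04 w6.png; python3 -c "
from h import *
for c in ('scene','top'):
  im=cams.get_image(c);b=blob(im['pixels'],'red')[0];print(c,b,at_z(im,b[1:3],.073))
  cv2.imwrite('pics/f_'+c+'.png',im['pixels'])
a=cv2.imread('pics/f_scene.png')
cv2.imwrite('pics/f.png',cv2.resize(a[100:300,110:370],(780,600),interpolation=cv2.INTER_CUBIC))"
```

```text
(np.int32(546), np.float64(251.2), np.float64(182.8), np.int32(27), np.int32(27)) [ 0.4684 -0.196   0.04  ]
0.69 [248.4 183.6] [ 0.4681 -0.1985  0.04  ]
[ 0.46782855 -0.19573299  0.18980604] [-0.82136646  0.86688173  0.1181744 ] 13.6667
tip px 250.38762779331566 257.06760269043775Traceback (most recent call last):
  File "<string>", line 4, in <module>
    im=cams.get_image(c);b=blob(im['pixels'],'red')[0];print(c,b,at_z(im,b[1:3],.073))
                           ~~~~~~~~~~~~~~~~~~~~~~~~^^^
IndexError: list index out of range
```

View pics/w6.png

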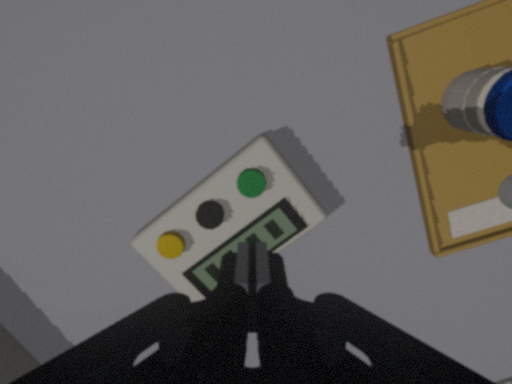

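The green key is back up at (252, 183). The scene camera didn't find the red lid, probably because the arm is in the way, so I'll check with the top camera before handing in.

```bash
python3 -c "
from h import *
im=cams.get_image('top')
for b in blob(im['pixels'],'red')[:2]: print(b,at_z(im,b[1:3],.073))
cv2.imwrite('pics/f.png',cv2.resize(im['pixels'][120:270,110:400],(798,413),interpolation=cv2.INTER_CUBIC))"
```

```text
(no output)
```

View pics/f.png

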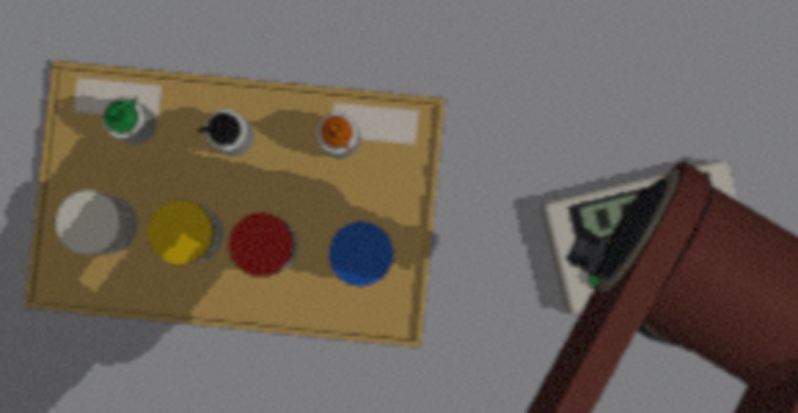

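The red lid is in the arm's shadow, which explains the missed blob. It is at (261, 244), the same pixel as at the start, and the other jars and the bottles haven't moved.

```bash
python3 -c "
from h import *
print(ctrl.get_obs()['t'],ctrl.finish_job())"
```

```text
the job is handed in; nothing more can be done
13.8667 None
```

I pressed the red lid home with the shut fingertips, then pressed the green key fully down and let it spring back. I lifted clear and handed the job in at about 13.9 s of the 42 s allowed; no verdict was reported.

- **Red lid:** the fingertips stopped at 73 mm above the bench, the height expected for a closed lid, and stayed there as the push rose to about 11 N. The scene picture afterwards showed no grey neck. The last top picture showed the jar at the same pixel as at the start.
- **Green key:** the fingertips reached 35 mm above the bench, the full 5 mm of travel, at about 10 N. I then pushed slightly further to be sure, with no force reading taken at that moment. The wrist picture afterwards showed the key back up.
- **Other things:** the other jars and the dropper bottles had not moved, and nothing was in contact with the robot at the end.
- **Disagreements:** my first approach to the key ended about 3.5 mm off centre, which I corrected before touching it. Both presses also put some sideways force on the part, up to about 4.5 N on the lid and 6 N on the key. My final automatic search for the red lid failed in the scene and top pictures; in the top picture the lid was in the arm's shadow, so I checked it by eye. I did not view the final scene picture.

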